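# Load a board into the test jig

## Task

Change the board in the test jig: lift off the shorter circuit board that lies loosely across its rails and lay it flat and square in the middle of the black rubber pad, then load the longer board, components up: lay it gently on the two raised rails, slide it up against both the long fence and the end stop, and only then press its two ends down until both rails are fully down and it sits level. Leave both boards there, and do not knock or shift the jar, the tin or the bottle.

Things in the scene. Friction and masses are not known exactly. Their poses are not given: they have to be found in the camera images.
- board: Longer board: green circuit board on an aluminium plate, 160 long (own x) x 60 wide (own y) x 8 mm thick; origin at the centre of its underside, z up on the component side. Parts up to 14 mm tall on top within 30 mm of the middle in x, 22 mm in y; the ends are flat and bare. About 250 g. Starts flat on the blue mat (3 mm thick). Either way round is right in the jig.
- short_board: The shorter board, built the same but 110 (own x) x 60 (own y) x 8 mm, parts up to 14 mm tall within 30 mm of its middle in x; origin at the centre of its underside. Starts loose across the jig's raised rails, clear of the stops. About 180 g.
- pad: Black rubber pad for the tested board, 140 (own x) x 84 (own y) x 2 mm, fixed on the blue mat beside the longer board; its top 5 mm above the bench. Origin at the centre of its underside.
- jar: Amber screw-top jar, 40 mm diameter, 52 mm tall, standing on the mat between the longer board and the pad; origin at the centre of its underside. Leave it alone.
- tin: Tin can with a paper label, 66 mm diameter, 85 mm tall, standing between mat and jig; origin at the centre of its underside. Leave it alone.
- bottle: White plastic bottle, 60 mm diameter, 190 mm tall, standing beyond the tin; origin at the centre of its underside. Leave it alone.
- jig: Test jig, fixed: black bed, own x -97 to +109 mm, y -108 to +52, 16 thick. Aluminium stops 26 tall above the bed, 12 thick: long fence with inner face at y = +30 (x -80 to +92), end stop with inner face at x = +80 (y -75 to +42). Other sides open. Two steel rails 14 wide (y -82 to +28) cross it at x = -50 and +50, each rising by itself. Origin on the bench below the loaded board's centre.
- nest (a point): Where the origin (underside centre) of the fully loaded board comes: 18 mm above the bench, 2 mm above the jig's bed; x along the jig's length towards the end stop, y across towards the fence. With a rail up, its top is up to 10 mm above this point.
- rail_a (a joint): How far the rail at jig x = -50 mm has been pressed down: 0 fully up (its top 12 mm above the bed), 0.010 m fully down (its top 2 mm above the bed). Stiff, about 6 N; it stays where it is left.
- rail_b (a joint): The same for the rail at jig x = +50 mm.

How it is judged:
By the outcome, as a careful person would: the job done as asked, in the order asked, and still so for the second after the job is handed in, with the robot touching nothing.
It also fails if it takes over 69 s, if anything falls off the work surface, if the arm or the gripper's body presses on something with over 40 N, if the wrist force passes 120 N, or if a joint passes its speed limit or range.

## Robot

A 6-joint arm with a two-finger parallel gripper is mounted at the origin on the work surface. World frame = base frame: x ahead of the robot, y to its left, z up, the work surface at z = 0. Lengths are in m, angles in degrees, forces in N, time in s.
With the tool pointing down it reaches from about 0.375 to 0.9 m from the base axis. Payload 3.1 kg.
Tool frame: the origin (TCP) lies between the finger pads; the fingertips stand 11 mm ahead of it and the grasp point (between the pads) lies 8 mm behind it; z points along the fingers, y is the line along which they close (so a half turn about z gives the same grasp; the last joint's range is limited). The gripper opens to 87 mm and grips with 3 to 60 N. Pads are 19 mm wide; open, the fingers measure 117 mm over their backs; the gripper's body (75 mm by 190 mm) begins 51 mm behind the grasp point.
Start: joints at [55.033, 30.224, 82.088, -0, 67.689, -10.227], TCP at [0.262, 0.568, 0.234] pointing down, gripper open.
Joint ranges: [-176.69, 176.69], [-43.24, 126.21], [12.49, 139.97], [-82, 262], [0, 151.66], [-163.58, 163.58]. Speed limits (degrees/s): [159.86, 159.86, 180, 180, 180, 180].

## Interface

Orientations are given as a 3x3 rotation matrix whose columns are the frame's x, y, z axes.
In Python, from rig import bot, viewer, workorder, models gives the robot as it stands.
- The arm moves only by the shell command python3 -m jog 'ROWS'. ROWS is JSON, a list of rows, each a list of 7 numbers: the opening, from 0 (shut) to 1 (fully open), then the shift along the tool's x, y, z in m, then the turn, a rotation vector about the tool's x, y, z in degrees. In form: [[claw, x, y, z, ax, ay, az], ...]. A call has 1 to 20 rows; each row is the pose to reach, as a shift and turn from the pose commanded when the call began, along the tool's axes at that moment; what a row does not reach only later rows make up. A row lasts 1/8 s, in which the tool goes at most 62.5 mm and 10.7 degrees, less where a joint would pass 70% of its speed; a pose out of reach is approached as far as the arm can. A call with a gripper value outside its range is refused whole. The fingers move at their own pace and stop on an object; the grip force is fixed at half the most. Time passes only in rows, so rows that repeat a pose let the fingers close. It gives the time, the measured TCP pose, the force, the opening and the grip force at its end, in the units of the state.
- bot.read_state(): the state, without advancing time (a new reading comes with each control period).
- viewer.capture(name): name is "scene" or "top" or "wrist"; returns (picture, depth): 384x512x3 uint8, blue, green, red; 384x512 float32, m along the optical axis (not along the pixel's ray), 0 where there is no reading.
- viewer.camera_info(name): a dict with "fx", "fy", "cx", "cy" (pixels), "world_to_cam" (4x4, takes a point from world to camera coordinates). Camera axes: x right, y down, z forward; pixel columns grow to the right and rows downward; lengths in m; the calibration is good to about 2 mm. A picture is of the moment at which its call begins: read the wrist's pose just before it. camera_info takes no time and is no camera call; for the wrist camera it gives the pose at the moment of the call.
- workorder.hand_in(): hands the job in; it is judged then, once.
Trained networks look in the newest picture that a camera, given by its name, has taken for a name from the list of things; names that differ only in an ending like _2 or _b are one class to them, and where a whole thing is asked for, a point or a joint stands for the part that bears it (a point fixed in the world has none). Each returns a list of dicts, best first, with "p" (0 to 1); they miss things now and then, are a little off and sometimes report something else, mostly with a low value. They report only what shows in the picture. A call takes as long as a camera call.
- models.outline_of(camera, thing): "mask" (384x512 bool, what is visible of it).
- models.tip_of(camera, thing): "xyz" ([x, y, z] in m, in world coordinates, good to about 4 mm: a listed point, or the origin of a listed thing).
The state is a dict: "time_s": time; "joint_positions": joint angles; "qvel": joint speeds; "tau": joint torques, N m; "position": TCP position; "tcp_rot": TCP orientation; "force": force on the tool from outside, world axes, zero at the start; "moment": the same for the moment, N m; "opening": opening from 0.0 (shut) to 1.0 (fully open); "grasp_force": force on a finger pad.
Only numpy, scipy, OpenCV 4.12 (cv2) and the standard library are available. Lean on these libraries where they do the work, as an engineer would, in place of code of your own. Each camera call takes 0.05 s, during which the arm holds its last target. There are 200 camera calls.

## Working session

There is one attempt and no reset: what is moved stays moved. The work goes in short steps, Python scripts to look and compute and a shell command to move; the robot and the scene stay as the last step left them, time stands still between calls to the robot, and variables do not carry over. Pictures are saved under pics/ and viewed, at most 11 in all, crops included, and the job is handed in when it is done.

```bash
mkdir -p pics; ls
cat > h.py <<'E'
import numpy as np, cv2
from rig import bot, viewer, workorder, models
def pts(cam, d, info, mask):
    v,u=np.nonzero(mask&(d>0)); z=d[v,u]
    P=np.c_[(u-info['cx'])/info['fx']*z,(v-info['cy'])/info['fy']*z,z,np.ones(len(z))]
    return (P@np.linalg.inv(info['world_to_cam']).T)[:,:3]
def rect(P):
    (c,s,a)=cv2.minAreaRect((P[:,:2]*1000).astype(np.float32))
    return np.round(c,1),np.round(s,1),round(a,2)
E
python3 - <<'E'
from h import *
out=[]
for c in ['top','scene']:
    i=viewer.camera_info(c); p,d=viewer.capture(c); cv2.imwrite(f'pics/{c}0.png',p); np.save(f'pics/{c}0.npy',d)
    print(c,i['fx'],np.round(np.linalg.inv(i['world_to_cam'])[:3],3).tolist())
    for t in ['board','short_board','pad','jar','tin','bottle','jig','nest']:
        r=models.tip_of(c,t)[:2]; print(t,[(round(x['p'],2),np.round(x['xyz'],4).tolist()) for x in r])
        if t!='nest':
            m=models.outline_of(c,t)
            if m:
                P=pts(c,d,i,m[0]['mask']); z=np.percentile(P[:,2],[5,50,95]).round(4)
                print('   ',round(m[0]['p'],2),len(P),z,rect(P))
E
```

```text
pics
top 369.428303731474 [[-0.01, -0.982, 0.187, 0.427], [-0.999, 0.018, 0.04, -0.018], [-0.042, -0.186, -0.982, 0.829]]
board [(0.91, [0.6739, 0.2048, 0.0041])]
    0.58 1679 [0.0076 0.0105 0.0191] (array([669.6, 206.3]), array([ 61. , 159.3]), 19.77)
short_board [(0.63, [0.5445, -0.1944, 0.0272])]
    0.7 1430 [0.0319 0.0346 0.0428] (array([ 543.4, -193.3]), array([ 61.1, 113. ]), 14.26)
pad [(0.79, [0.5021, 0.2139, 0.0018])]
    0.75 2210 [0.002  0.0044 0.0067] (array([496.8, 210.4]), array([ 84. , 140.4]), 8.16)
jar [(0.76, [0.5867, 0.204, 0.0059])]
    0.91 342 [0.0118 0.0531 0.056 ] (array([581.6, 204.7]), array([37.8, 40.7]), 49.37)
tin [(0.89, [0.5365, 0.0065, -0.0032])]
    0.85 858 [0.0374 0.0841 0.0864] (array([ 5.427e+02, -2.000e-01]), array([63.7, 78.3]), 59.74)
bottle [(0.85, [0.712, 0.01, -0.0002])]
    0.94 1123 [0.0239 0.1242 0.1895] (array([726.8,  -5.8]), array([ 57.2, 104.7]), 60.97)
jig [(0.93, [0.5863, -0.1816, 0.0041])]
    0.9 5300 [0.0134 0.0162 0.042 ] (array([ 558.6, -198.5]), array([163.7, 213. ]), 16.02)
nest [(0.92, [0.5853, -0.1841, 0.0198])]
scene 355
[... 311 characters left out ...]
0.0047 0.0065 0.0082] (array([499.7, 210.2]), array([ 85.4, 147.8]), 7.43)
jar [(0.65, [0.5849, 0.208, 0.0027])]
    0.94 352 [0.0138 0.0431 0.0574] (array([588.5, 199.9]), array([33.9, 33.6]), 75.75)
tin [(0.96, [0.541, 0.0053, 0.0006]), (0.34, [0.4957, 0.2108, -0.0009])]
    0.77 1307 [0.0091 0.0685 0.0872] (array([494.6,   7.6]), array([ 63.8, 162.9]), 82.65)
bottle [(0.9, [0.7097, 0.0052, 0.0011])]
    0.63 2391 [0.0095 0.1098 0.1907] (array([633.4,  57.1]), array([ 69.1, 247.9]), 56.62)
jig [(0.95, [0.5871, -0.1824, -0.0028])]
    0.7 1177 [0.0047 0.0065 0.0082] (array([515.1, 213.5]), array([122.8, 141.7]), 9.27)
nest [(0.84, [0.5828, -0.182, 0.0169]), (0.69, [0.4998, 0.2126, 0.0001])]
```

View pics/top0.png

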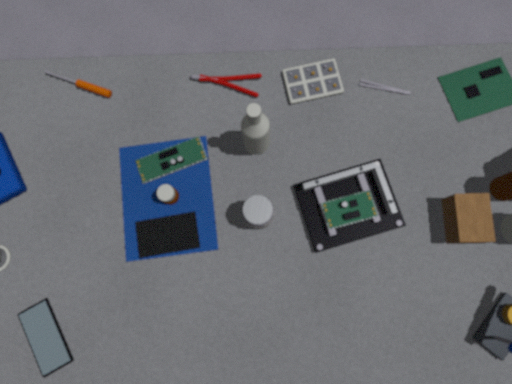

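View pics/scene0.png

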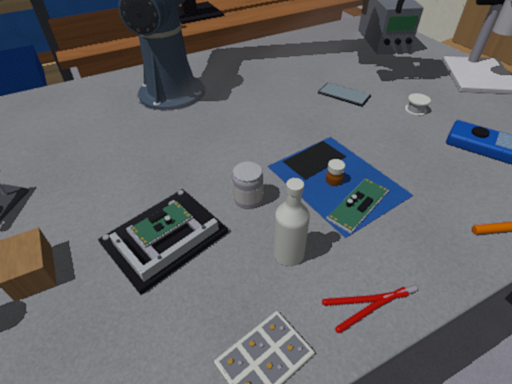

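The top view shows the jig at about (350,205), with the fence on its far side and the end stop on the right. The short board lies across the rails. The long board is at (172,160), the jar at (166,193) and the pad at (168,234). In jig axes, x points roughly along world −y and y along world +x. Next I'll work out the move to a hover above the short board.

```bash
cat >> h.py <<'E'
from scipy.spatial.transform import Rotation as R
def go(x,y,z,phi,frm=None):
    "rows shift/turn to TCP x,y,z (m), tool down, tool y along world angle phi (deg)"
    s=bot.read_state(); p,Rm=(np.array(s['position']),np.array(s['tcp_rot'])) if frm is None else frm
    f=np.radians(phi); c,n=np.cos(f),np.sin(f)
    Rt=np.array([[-n,c,0],[c,n,0],[0,0,-1.]]); 
    d=Rm.T@(np.array([x,y,z])-p); a=R.from_matrix(Rm.T@Rt).as_rotvec(degrees=True)
    print('shift',np.round(d,4),'turn',np.round(a,2)); return np.array([x,y,z]),Rt
def st():
    s=bot.read_state(); r=np.array(s['tcp_rot']); print('t',round(s['time_s'],2),'pos',np.round(s['position'],4),'phi',round(float(np.degrees(np.arctan2(r[1,1],r[0,1]))),2),'q',np.round(s['joint_positions'],1),'F',np.round(s['force'],1),'op',round(s['opening'],3),'gf',s['grasp_force'])
E
python3 - <<'E'
from h import *
st(); print(np.round(bot.read_state()['tcp_rot'],3))
for f in (14.3,-165.7): go(.54,-.193,.2,f)
i=viewer.camera_info('wrist'); s=bot.read_state(); Rm=np.array(s['tcp_rot'])
C=np.linalg.inv(i['world_to_cam']); print('cam in tool',np.round(Rm.T@(C[:3,3]-s['position']),3), np.round(Rm.T@C[:3,:3],2).tolist(),i['fx'])
E
```

```text
t 1.6 pos [0.2615 0.5676 0.2336] phi 65.26 q [ 55.   30.2  82.1   0.   67.7 -10.2] F [-0.1  0.4  0.1] op 1.003 gf 0.0
[[-0.908  0.419 -0.   ]
 [ 0.419  0.908  0.   ]
 [ 0.    -0.    -1.   ]]
shift [-0.5712 -0.5743  0.0335] turn [-0.   -0.   50.96]
shift [-0.5712 -0.5743  0.0335] turn [   0.     -0.   -129.04]
cam in tool [ 0.069 -0.001 -0.152] [[0.0, -0.97, -0.25], [1.0, 0.0, -0.0], [0.0, -0.25, 0.97]] 271.26738970959536
```

```bash
python3 -m jog '[[1,-0.5712,-0.5743,0.0335,0,0,50.96],[1,-0.5712,-0.5743,0.0335,0,0,50.96],[1,-0.5712,-0.5743,0.0335,0,0,50.96],[1,-0.5712,-0.5743,0.0335,0,0,50.96],[1,-0.5712,-0.5743,0.0335,0,0,50.96],[1,-0.5712,-0.5743,0.0335,0,0,50.96],[1,-0.5712,-0.5743,0.0335,0,0,50.96],[1,-0.5712,-0.5743,0.0335,0,0,50.96],[1,-0.5712,-0.5743,0.0335,0,0,50.96],[1,-0.5712,-0.5743,0.0335,0,0,50.96],[1,-0.5712,-0.5743,0.0335,0,0,50.96],[1,-0.5712,-0.5743,0.0335,0,0,50.96],[1,-0.5712,-0.5743,0.0335,0,0,50.96],[1,-0.5712,-0.5743,0.0335,0,0,50.96],[1,-0.5712,-0.5743,0.0335,0,0,50.96]]'
python3 - <<'E'
from h import *
st(); i=viewer.camera_info('wrist'); p,d=viewer.capture('wrist'); cv2.imwrite('pics/w1.png',p); np.save('pics/w1.npy',d)
print(np.round(np.linalg.inv(i['world_to_cam'])[:3,3],3))
for t in ['short_board','jig','nest']:
    print(t,[(round(x['p'],2),np.round(x['xyz'],4).tolist()) for x in models.tip_of('wrist',t)[:2]])
    if t!='nest':
        m=models.outline_of('wrist',t)
        if m:
            P=pts('w',d,i,m[0]['mask']); print(len(P),np.percentile(P[:,2],[5,50,95]).round(4),rect(P)); 
            if t=='short_board':
                Q=P[(P[:,2]>.033)&(P[:,2]<.039)]; print('top',np.median(Q[:,2]),rect(Q))
P=pts('w',d,i,d>0); np.savez('pics/w1.npz',P=P,**{k:i[k] for k in i})
Q=P[(P[:,2]>.0405)&(P[:,2]<.0445)]; print('stops',len(Q),rect(Q))
E
```

```text
time_s: 3.48
position: [0.5393, -0.1926, 0.1997]
tcp_rot: [[-0.246, 0.969, -0.001], [0.969, 0.246, 0.001], [0.002, -0.001, -1.0]]
force: [0.3, 0.0, -0.1]
opening: 1.0
grasp_force: 0.0
t 3.48 pos [ 0.5393 -0.1926  0.1997] phi 14.26 q [-30.8  28.6  91.7   0.   59.8 -45.1] F [ 0.3  0.  -0.1] op 1.0 gf 0.0
[ 0.523 -0.127  0.352]
short_board [(0.74, [0.5831, -0.1817, 0.019]), (0.57, [0.5474, -0.1949, 0.0275])]
4453 [0.0341 0.0358 0.0441] (array([ 543.7, -194.7]), array([ 61.7, 109.6]), 14.36)
top 0.03566729226631982 (array([ 544.5, -194.5]), array([ 59.9, 109.5]), 14.37)
jig [(0.6, [0.581, -0.1838, 0.0021])]
13226 [0.0155 0.017  0.0426] (array([ 554.2, -183.6]), array([168.1, 179.6]), 15.72)
nest [(0.78, [0.5807, -0.1822, 0.0181]), (0.66, [0.5485, -0.1942, 0.0315])]
stops 1723 (array([ 621.3, -112.2]), array([209. , 265.2]), 2.92)
```

View pics/w1.png

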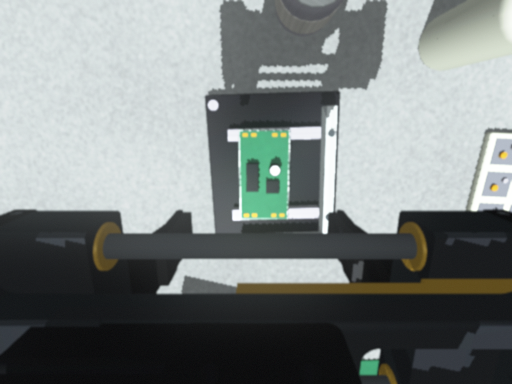

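Run:
```python
from h import *
go(.5445,-.1945,.070,14.37);f=go(.5445,-.1945,.040,14.37); 
go(.5445,-.1945,.23,14.37,f); 
i=viewer.camera_info('wrist')
from numpy.linalg import norm
P=np.load('pics/w1.npz')['P']
# fence geometry: project in jig frame guess
for a in (15.5,16,16.5):
    jx=np.array([np.sin(np.radians(a)),-np.cos(np.radians(a))]); jy=np.array([-jx[1],jx[0]])
    q=(P[:,:2]-[.583,-.183]); X,Y=q@jx,q@jy
    m=(P[:,2]>.039)&(P[:,2]<.046)&(Y>.01)&(Y<.06)&(X>-.1)&(X<.1)
    print(a,m.sum(),np.percentile(X[m],[1,99]),np.percentile(Y[m],[1,5,95,99]), np.polyfit(X[m],Y[m],1), np.median(P[m,2]))
```

```text
shift [-0.0038  0.0039  0.1303] turn [-0.   -0.    0.02]
shift [-0.0038  0.0039  0.1603] turn [-0.   -0.    0.02]
shift [ 0.    0.   -0.19] turn [0. 0. 0.]
15.5 1278 [-0.07743816  0.0688448 ] [0.02955569 0.03003354 0.04095882 0.04166659] [-0.00443048  0.03508827] 0.04256175757408254
16 1278 [-0.07714491  0.06912239] [0.02989039 0.03010413 0.04109092 0.04177096] [-0.01309188  0.03509179] 0.04256175757408254
16.5 1278 [-0.0768458   0.06939472] [0.02952581 0.03006621 0.04127136 0.04202066] [-0.02175523  0.03509794] 0.04256175757408254
```

```bash
python3 -m jog '[[1,-0.0038,0.0039,0.05,0,0,0],[1,-0.0038,0.0039,0.1,0,0,0],[1,-0.0038,0.0039,0.135,0,0,0],[1,-0.0038,0.0039,0.15,0,0,0],[1,-0.0038,0.0039,0.1603,0,0,0],[1,-0.0038,0.0039,0.1603,0,0,0],[0.5,-0.0038,0.0039,0.1603,0,0,0],[0.5,-0.0038,0.0039,0.1603,0,0,0],[0.5,-0.0038,0.0039,0.1603,0,0,0],[0.5,-0.0038,0.0039,0.1603,0,0,0],[0.5,-0.0038,0.0039,0.1603,0,0,0],[0.5,-0.0038,0.0039,0.1603,0,0,0]]'; python3 -c "
from h import *
st()"
```

```text
time_s: 5.28
position: [0.5449, -0.1959, 0.0402]
tcp_rot: [[-0.247, 0.969, 0.001], [0.969, 0.247, -0.0], [-0.001, 0.001, -1.0]]
force: [-1.1, -0.1, 4.6]
opening: 0.679
grasp_force: 30.0
t 5.28 pos [ 0.5449 -0.1959  0.0402] phi 14.3 q [-30.8  42.7  96.5   0.   40.7 -45.1] F [-1.1 -0.1  4.6] op 0.679 gf 30.00087261199951
```

```bash
python3 -m jog '[[0.5,0,0,-0.02,0,0,0],[0.5,0,0,-0.06,0,0,0],[0.5,0,0,-0.12,0,0,0],[0.5,0,0,-0.15,0,0,0]]'
python3 - <<'E'
from h import *
st();go(.52,.09,.19,8)
E
```

```text
time_s: 5.78
position: [0.5454, -0.1961, 0.1921]
tcp_rot: [[-0.247, 0.969, 0.003], [0.969, 0.247, -0.002], [-0.002, 0.002, -1.0]]
force: [1.0, -0.2, -3.3]
opening: 0.679
grasp_force: 30.0
t 5.78 pos [ 0.5454 -0.1961  0.1921] phi 14.31 q [-30.8  29.6  91.3  -0.   58.9 -45.1] F [ 1.  -0.2 -3.3] op 0.679 gf 29.999595880508423
shift [0.2835 0.0461 0.0016] turn [0.13 0.12 6.31]
```

```bash
python3 -m jog '[[0.5,0.04,0.007,0,0,0,2],[0.5,0.09,0.015,0,0,0,4],[0.5,0.15,0.025,0,0,0,6.3],[0.5,0.21,0.035,0,0,0,6.3],[0.5,0.26,0.042,0,0,0,6.3],[0.5,0.2835,0.0461,0,0,0,6.3],[0.5,0.2835,0.0461,0,0,0,6.3],[0.5,0.2835,0.0461,0,0,0,6.3]]'
cat >> h.py <<'E'
def look(name,things,tips=True):
    st(); i=viewer.camera_info('wrist'); p,d=viewer.capture('wrist'); cv2.imwrite(f'pics/{name}.png',p)
    np.savez(f'pics/{name}.npz',P=pts('w',d,i,d>0),d=d)
    for t in things:
        if tips: print(t,[(round(x['p'],2),np.round(x['xyz'],4).tolist()) for x in models.tip_of('wrist',t)[:2]])
        for m in models.outline_of('wrist',t)[:1]:
            P=pts('w',d,i,m['mask']); md=np.median(P[:,2]); Q=P[abs(P[:,2]-md)<.003]; print('  ',round(m['p'],2),len(P),np.percentile(P[:,2],[5,50,95]).round(4),rect(P),'layer',rect(Q))
E
python3 -c "
from h import *
look('w2',['pad','board','jar','short_board'])"
```

```text
time_s: 6.78
position: [0.5191, 0.0899, 0.1893]
tcp_rot: [[-0.139, 0.99, -0.001], [0.99, 0.139, -0.0], [-0.0, -0.001, -1.0]]
force: [0.1, 0.7, -1.4]
opening: 0.68
grasp_force: 30.0
t 6.78 pos [0.5191 0.0899 0.1893] phi 8.01 q [ -2.3  26.2  98.8  -0.   55.1 -10.3] F [ 0.1  0.7 -1.4] op 0.68 gf 29.999465346336365
pad [(0.87, [0.503, 0.2117, 0.0068])]
   0.91 9481 [0.0042 0.0056 0.0069] (array([499. , 207.4]), array([ 85.8, 137.8]), 8.53) layer (array([499. , 207.4]), array([ 85.8, 137.8]), 8.53)
board [(0.66, [0.674, 0.2068, 0.0081])]
   0.65 7790 [0.0095 0.0116 0.0199] (array([675. , 205.1]), array([ 66.9, 162.9]), 20.31) layer (array([672.3, 204.3]), array([ 61.1, 159.9]), 20.59)
jar [(0.95, [0.5914, 0.203, 0.0006]), (0.69, [0.5052, 0.2102, 0.0046])]
   0.9 1482 [0.0216 0.0552 0.0566] (array([583.5, 201.7]), array([37.1, 36.7]), 72.24) layer (array([584.4, 202.4]), array([35. , 35.2]), 49.98)
short_board [(0.71, [0.5221, 0.0927, 0.1795]), (0.29, [0.6728, 0.2067, 0.0059])]
   0.64 11900 [0.1833 0.1848 0.1932] (array([524.7,  44.1]), array([129.8, 205.2]), 8.14) layer (array([517.9,  97.9]), array([60. , 96.6]), 8.08)
```

View pics/w2.png

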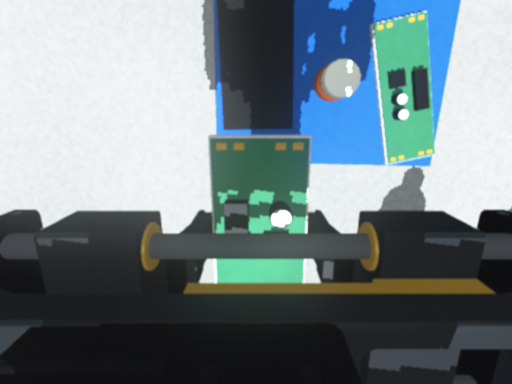

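Run:
```python
from h import *
f=go(.499,.208,.0178,8.2); go(.52,.1,.2,20.3,f)
```

```text
shift [ 0.1197 -0.0038  0.172 ] turn [-0.    0.   -0.24]
shift [-0.1099  0.0054 -0.1822] turn [  0.    0.  -12.1]
```

```bash
python3 -m jog '[[0.5,0.05,-0.002,0,0,0,0],[0.5,0.1,-0.0038,0.03,0,0,0],[0.5,0.1197,-0.0038,0.08,0,0,0],[0.5,0.1197,-0.0038,0.13,0,0,0],[0.5,0.1197,-0.0038,0.155,0,0,0],[0.5,0.1197,-0.0038,0.165,0,0,0],[0.5,0.1197,-0.0038,0.169,0,0,0],[0.5,0.1197,-0.0038,0.1715,0,0,0],[0.5,0.1197,-0.0038,0.172,0,0,0]]'; python3 -c "
from h import *
st()"
```

```text
time_s: 8.35
position: [0.4996, 0.2084, 0.0186]
tcp_rot: [[-0.139, 0.99, 0.002], [0.99, 0.139, 0.0], [0.0, 0.002, -1.0]]
force: [0.6, 0.3, -2.0]
opening: 0.683
grasp_force: 30.0
t 8.35 pos [0.4996 0.2084 0.0186] phi 7.99 q [ 10.8  43.4 102.5   0.   34.    2.8] F [ 0.6  0.3 -2. ] op 0.683 gf 29.999493062496185
```

```bash
python3 -m jog '[[0.5,0,0,0,0,0,0],[0.5,0,0,0.0006,0,0,0],[0.5,0,0,0.0006,0,0,0]]'|grep -E "pos|force"; python3 -m jog '[[0.5,0,0,0.0007,0,0,0],[0.5,0,0,0.0007,0,0,0]]'|grep -E "pos|force"
```

```text
position: [0.4994, 0.2085, 0.0183]
force: [-0.9, -0.7, 4.2]
grasp_force: 30.0
position: [0.4993, 0.2084, 0.0182]
force: [-2.0, -1.1, 10.2]
grasp_force: 30.0
```

```bash
python3 -m jog '[[0.78,0,0,0,0,0,0],[0.78,0,0,0,0,0,0],[0.78,0,0,-0.001,0,0,0],[0.78,0,0,-0.02,0,0,0],[0.78,0,0,-0.07,0,0,0],[0.78,0,0,-0.13,0,0,0],[0.78,0,0,-0.18,0,0,0]]'|grep -E "pos|force|open"
python3 - <<'E'
from h import *
go(.62,.15,.22,20.3)
E
```

```text
position: [0.499, 0.2084, 0.1984]
force: [1.2, 0.2, -0.4]
opening: 0.781
grasp_force: 0.0
shift [-0.0747  0.1117 -0.0215] turn [  0.05   0.   -12.3 ]
```

```bash
python3 -m jog '[[0.78,-0.03,0.045,-0.0215,0,0,-6],[0.78,-0.06,0.09,-0.0215,0,0,-12.3],[0.78,-0.0747,0.1117,-0.0215,0,0,-12.3],[0.78,-0.0747,0.1117,-0.0215,0,0,-12.3]]'|grep -E "pos|force"; python3 -c "
from h import *
look('w3',['pad','board','jar','short_board'])"
```

```text
position: [0.6212, 0.1488, 0.2174]
force: [-0.5, -0.3, -0.7]
grasp_force: 0.0
t 10.35 pos [0.6212 0.1488 0.2174] phi 20.17 q [  3.5  32.3  81.   -0.   66.7 -16.7] F [-0.5 -0.3 -0.7] op 0.781 gf 0.0
pad []
   0.83 2983 [0.0044 0.0057 0.007 ] (array([498.1, 208.4]), array([ 84.9, 140.2]), 8.76) layer (array([498.1, 208.4]), array([ 84.9, 140.2]), 8.76)
board [(0.93, [0.6727, 0.2061, 0.0061])]
   0.9 5651 [0.01   0.0117 0.0201] (array([673.6, 204.6]), array([ 62.8, 158.8]), 20.51) layer (array([672.5, 204.2]), array([ 60.2, 158.7]), 20.48)
jar []
   0.85 850 [0.0541 0.0556 0.0569] (array([585.5, 203.3]), array([37. , 35.4]), 47.82) layer (array([585.1, 203.1]), array([35., 35.]), 20.32)
short_board [(0.85, [0.4982, 0.2083, 0.0057])]
   0.84 4518 [0.012  0.0138 0.022 ] (array([498.9, 210.6]), array([ 60.6, 111.3]), 8.32) layer (array([499.1, 209.7]), array([ 60.2, 109.6]), 8.06)
```

View pics/w3.png

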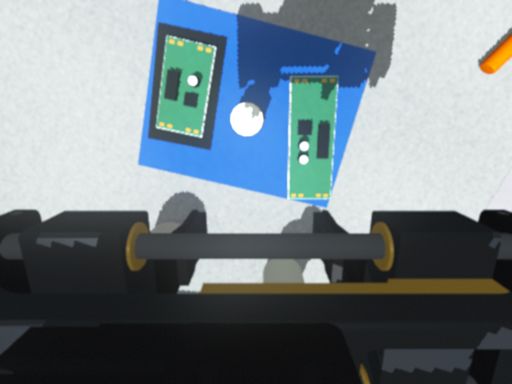

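Run:
```python
from h import *
go(.6725,.2042,.016,20.5)
```

```text
shift [0.0319 0.0685 0.2021] turn [-0.   -0.   -0.15]
```

```bash
python3 -m jog '[[0.8,0.02,0.04,0.02,0,0,-0.15],[0.8,0.0319,0.0685,0.06,0,0,-0.15],[0.8,0.0319,0.0685,0.11,0,0,-0.15],[0.8,0.0319,0.0685,0.16,0,0,-0.15],[0.8,0.0319,0.0685,0.185,0,0,-0.15],[0.8,0.0319,0.0685,0.197,0,0,-0.15],[0.8,0.0319,0.0685,0.2021,0,0,-0.15],[0.8,0.0319,0.0685,0.2021,0,0,-0.15],[0.5,0.0319,0.0685,0.2021,0,0,-0.15],[0.5,0.0319,0.0685,0.2021,0,0,-0.15],[0.5,0.0319,0.0685,0.2021,0,0,-0.15],[0.5,0.0319,0.0685,0.2021,0,0,-0.15]]'; python3 -c "
from h import *
st()"
```

```text
time_s: 12.3
position: [0.6738, 0.2037, 0.0172]
tcp_rot: [[-0.349, 0.937, 0.002], [0.937, 0.349, 0.0], [-0.0, 0.002, -1.0]]
force: [-1.1, 1.0, 6.1]
opening: 0.683
grasp_force: 30.0
t 12.3 pos [0.6738 0.2037 0.0172] phi 20.45 q [  7.8  51.1  77.1  -0.   51.7 -12.7] F [-1.1  1.   6.1] op 0.683 gf 30.00291645526886
```

```bash
python3 -m jog '[[0.5,0,0,-0.02,0,0,0],[0.5,0,0,-0.06,0,0,0],[0.5,0,0,-0.12,0,0,0],[0.5,0,0,-0.18,0,0,0],[0.5,0,0,-0.225,0,0,0],[0.5,0,0,-0.225,0,0,0]]'|grep -E "pos|force|open"
python3 - <<'E'
from h import *
i=viewer.camera_info('top'); d=np.load('pics/top0.npy'); PT=pts('t',d,i,d>0); PW=np.load('pics/w1.npz')['P']
a=np.radians(15.25); jx=np.array([np.sin(a),-np.cos(a)]); jy=np.array([-jx[1],jx[0]])
for n,P in (('top',PT),('w1',PW)):
    q=P[:,:2]-[.583,-.183]; X,Y,Z=q@jx,q@jy,P[:,2]; near=(abs(X)<.13)&(abs(Y)<.13)
    m=near&(Z>.039)&(Z<.046)
    f=m&(Y>.015)&(X<.06)&(X>-.085); e=m&(X>.065)&(Y<.02)
    print(n,'fence',f.sum(),np.percentile(Y[f],[2,50,98]).round(4),'slope',np.polyfit(X[f],Y[f],1)[0].round(4),'xmin',np.percentile(X[m&(Y>.02)],[0.5,2]).round(4))
    if e.sum()>10: print(' end',e.sum(),np.percentile(X[e],[2,50,98]).round(4),np.polyfit(Y[e],X[e],1)[0].round(4))
    for s in(-1,1):
        r=near&(Z>.0245)&(Z<.0315)&(abs(X-s*.05)<.02)&(Y>-.005)&(Y<.024)
        if r.sum()>5: print(' rail',s,r.sum(),np.percentile(X[r],[5,50,95]).round(4))
    b=near&(Z>.010)&(Z<.021)
    print(' bed',np.percentile(X[b],[.3,99.7]).round(4),np.percentile(Y[b],[.3,99.7]).round(4))
print([np.round(x['xyz'],4) for x in []])
E
```

```text
position: [0.6756, 0.2042, 0.2469]
force: [0.1, -0.2, -3.2]
opening: 0.677
grasp_force: 30.0
top fence 347 [0.0286 0.0345 0.0406] slope 0.0089 xmin [-0.0804 -0.0779]
 end 250 [0.0789 0.0847 0.0911] -0.0168
 rail -1 72 [-0.0573 -0.0513 -0.0451]
 rail 1 72 [0.0424 0.0486 0.0546]
 bed [-0.0977  0.1076] [-0.109   0.0505]
w1 fence 1228 [0.0295 0.035  0.0414] slope 0.0044 xmin [-0.0785 -0.0765]
 rail -1 293 [-0.0548 -0.0489 -0.0422]
 rail 1 249 [0.0446 0.0505 0.0572]
 bed [-0.0949  0.0819] [-0.1078  0.0512]
[]
```

Run:
```python
from h import *
go(.5564,-.1842,.247,15.5); go(.5564,-.1842,.048,15.5)
```

```text
shift [-0.3222 -0.2474 -0.0021] turn [0.63 0.1  4.96]
shift [-0.3217 -0.2496  0.1969] turn [0.63 0.1  4.96]
```

```bash
python3 -m jog '[[0.5,-0.03,-0.023,0,0,0,1],[0.5,-0.075,-0.058,0,0,0,2],[0.5,-0.12,-0.093,0,0,0,3],[0.5,-0.165,-0.127,0,0,0,4],[0.5,-0.21,-0.162,0,0,0,4.95],[0.5,-0.255,-0.197,0,0,0,4.95],[0.5,-0.295,-0.227,0,0,0,4.95],[0.5,-0.316,-0.243,0.01,0,0,4.95],[0.5,-0.322,-0.2485,0.05,0,0,4.95],[0.5,-0.322,-0.2485,0.1,0,0,4.95],[0.5,-0.322,-0.2485,0.15,0,0,4.95],[0.5,-0.322,-0.2485,0.18,0,0,4.95],[0.5,-0.322,-0.2485,0.19,0,0,4.95],[0.5,-0.322,-0.2485,0.19,0,0,4.95],[0.5,-0.322,-0.2485,0.19,0,0,4.95]]'|grep -E "pos|force|open"
python3 - <<'E'
from h import *
st();go(.5564,-.1842,.044,15.5)
E
```

```text
position: [0.5536, -0.1853, 0.052]
force: [0.7, 0.1, -3.1]
opening: 0.68
grasp_force: 30.0
t 14.93 pos [ 0.5536 -0.1853  0.052 ] phi 15.5 q [-29.5  41.8  95.7  -0.   42.3 -45. ] F [ 0.7  0.1 -3.1] op 0.68 gf 29.998984336853027
shift [0.0003 0.003  0.008 ] turn [0.1 0.1 0. ]
```

Slightly farther from the fence, which is fine. Lower gently.

```bash
python3 -m jog '[[0.5,0,0,0.003,0,0,0],[0.5,0,0,0.006,0,0,0],[0.5,0,0,0.008,0,0,0],[0.5,0,0,0.008,0,0,0]]'|grep -E "pos|force"; python3 -m jog '[[0.5,0,0,0.001,0,0,0],[0.5,0,0,0.001,0,0,0]]'|grep -E "pos|force"
```

```text
position: [0.5526, -0.1848, 0.0427]
force: [-0.0, 0.8, -2.9]
grasp_force: 30.0
position: [0.5527, -0.1849, 0.0418]
force: [-0.0, 0.1, -2.2]
grasp_force: 30.0
```

```bash
python3 -m jog '[[0.5,0,0,0.0005,0,0,0],[0.5,0,0,0.0005,0,0,0]]'|grep -E "pos|force"
```

```text
position: [0.5527, -0.1849, 0.0413]
force: [0.3, 1.4, -2.7]
grasp_force: 30.0
```

```bash
python3 -m jog '[[0.5,0,0,0.0004,0,0,0],[0.5,0,0,0.0004,0,0,0]]'|grep -E "pos|force"
python3 - <<'E'
from h import *
look('w4',['board'],False)
E
```

```text
position: [0.5528, -0.1849, 0.0412]
force: [-0.9, 0.0, -0.2]
grasp_force: 30.0
t 16.18 pos [ 0.5528 -0.1849  0.0412] phi 15.5 q [-29.5  42.8  95.9   0.   41.2 -45. ] F [-0.9  0.  -0.2] op 0.677 gf 29.99983012676239
   0.94 16417 [0.0344 0.0359 0.0439] (array([ 545.1, -165.7]), array([ 64. , 124.6]), 15.43) layer (array([ 547.1, -165.8]), array([ 60. , 122.2]), 15.5)
```

```bash
python3 -m jog '[[0.78,0,0,0,0,0,0],[0.78,0,0,0,0,0,0],[0.78,0,0,-0.001,0,0,0],[0.78,0,0,-0.02,0,0,0],[0.78,0,0,-0.06,0,0,0],[0.3,0.05,0,-0.06,0,0,0],[0.3,0.1,0,-0.06,0,0,0],[0.3,0.104,0,-0.06,0,0,0],[0.3,0.104,0,-0.03,0,0,0],[0.3,0.104,0,-0.005,0,0,0],[0.3,0.104,0,0,0,0,0],[0.3,0.104,0,0,0,0,0]]'|grep -E "pos|force|open"
python3 - <<'E'
from h import *
look('w5',['board'],False)
go(.5528,-.1849,.0412,15.5)
E
```

```text
position: [0.5256, -0.0853, 0.0414]
force: [0.5, 0.4, 1.0]
opening: 0.301
grasp_force: 0.0
t 17.77 pos [ 0.5256 -0.0853  0.0414] phi 15.47 q [-21.2  40.7 103.4  -0.   35.8 -36.7] F [0.5 0.4 1. ] op 0.301 gf 0.0
   0.7 1263 [0.0347 0.0359 0.0371] (array([526.9, -92.5]), array([35.1, 65.9]), 16.22) layer (array([ 533.7, -115.8]), array([35.1, 17.4]), 16.22)
shift [-0.1032 -0.0006  0.0009] turn [ 0.1   0.07 -0.01]
```

View pics/w5.png

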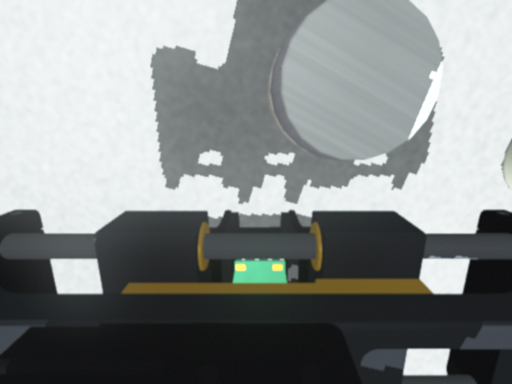

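```bash
python3 -m jog '[[0.3,-0.005,0,0,0,0,0],[0.3,-0.01,0,0,0,0,0],[0.3,-0.012,0,0,0,0,0],[0.3,-0.014,0,0,0,0,0],[0.3,-0.016,0,0,0,0,0],[0.3,-0.0175,0,0,0,0,0],[0.3,-0.019,0,0,0,0,0],[0.3,-0.0195,0,0,0,0,0]]'|grep -E "pos|force"; python3 -m jog '[[0.3,-0.001,0,0,0,0,0],[0.3,-0.002,0,0,0,0,0],[0.3,-0.002,0,0,0,0,0]]'|grep -E "pos|force"
```

```text
position: [0.53, -0.1035, 0.0409]
force: [-1.3, 2.3, 1.6]
grasp_force: 1.4
position: [0.5297, -0.1039, 0.0408]
force: [-0.3, 6.1, 3.8]
grasp_force: 3.5
```

```bash
python3 -m jog '[[0.3,-0.001,0,0,0,0,0],[0.3,-0.0015,0,0,0,0,0],[0.3,-0.0015,0,0,0,0,0]]'|grep -E "pos|force"
python3 - <<'E'
from h import *
a=np.radians(15.5); jx=np.array([np.sin(a),-np.cos(a)]); jy=np.array([-jx[1],jx[0]]); n=np.array([.5833,-.184])
i=viewer.camera_info('top'); p,d=viewer.capture('top'); cv2.imwrite('pics/top1.png',cv2.resize(p[130:280,270:430],None,fx=4,fy=4))
m=models.outline_of('top','board')
for k in m[:2]:
    P=pts('t',d,i,k['mask']); print(k['p'],len(P),np.median(P[:,2]),rect(P), ((rect(P)[0]/1000-n)@np.c_[jx,jy]).round(4))
E
```

```text
position: [0.5293, -0.1042, 0.0407]
force: [-1.2, 9.9, 4.2]
grasp_force: 4.9
```

View pics/top1.png

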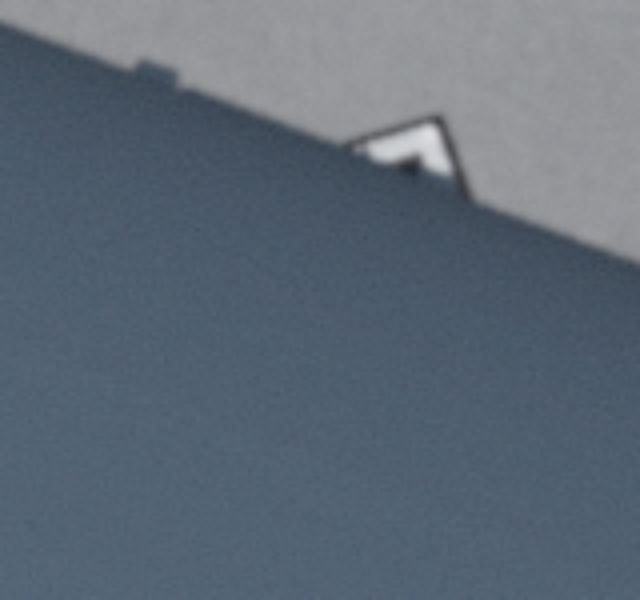

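```bash
python3 -m jog '[[0.3,0.008,0,0,0,0,0],[0.3,0.01,0,-0.03,0,0,0],[0.3,0.01,0,-0.09,0,0,0],[0.3,0.01,0,-0.11,0,0,0],[0.3,0.01,0,-0.11,0,0,0]]'|grep -E "pos|force"
python3 - <<'E'
from h import *
go(.5058,-.2040,.15,-74.5)
E
```

```text
position: [0.5302, -0.0983, 0.1528]
force: [-0.0, 0.2, -0.6]
grasp_force: 0.0
shift [-0.0953 -0.0518  0.003 ] turn [ 4.100e-01 -1.000e-02  9.001e+01]
```

```bash
python3 -m jog '[[1,-0.02,-0.01,0,0,0,10],[1,-0.04,-0.02,0,0,0,20],[1,-0.06,-0.03,0,0,0,30],[1,-0.08,-0.042,0,0,0,40],[1,-0.0953,-0.0518,0,0,0,50],[1,-0.0953,-0.0518,0,0,0,60],[1,-0.0953,-0.0518,0,0,0,70],[1,-0.0953,-0.0518,0,0,0,80],[1,-0.0953,-0.0518,0,0,0,90],[1,-0.0953,-0.0518,0,0,0,90],[1,-0.0953,-0.0518,0,0,0,90]]'|grep -E "pos|force|open"
cat >> h.py <<'E'
def jig(name):
    "fit fence / end stop / board in a jig frame guess from the wrist depth"
    look(name,['board'],False); P=np.load(f'pics/{name}.npz')['P']
    a=np.radians(15.5); jx=np.array([np.sin(a),-np.cos(a)]); jy=np.array([-jx[1],jx[0]])
    q=P[:,:2]-[.5829,-.1826]; X,Y,Z=q@jx,q@jy,P[:,2]; nr=(abs(X)<.12)&(abs(Y)<.12)
    m=nr&(Z>.039)&(Z<.046); f=m&(Y>.022)&(Y<.055)&(X<.06)&(X>-.085); e=m&(X>.07)&(Y<.02)&(Y>-.08)
    for n,k,U,V in(('fence',f,X,Y),('end',e,Y,X)):
        if k.sum()>20: print(n,k.sum(),np.percentile(V[k],[1,50,99]).round(4),'slope',np.polyfit(U[k],V[k],1)[0].round(4))
    for x in (-60,-45,45,60):
        k=nr&(abs(X-x/1000)<.006)&(Z>.022)&(Z<.0385)&(Y<.029)&(Y>-.09)
        t=k&(Z>.033); print(x,'board top z',np.median(Z[k&(abs(Y)<.01)]).round(4) if (k&(abs(Y)<.01)).any() else None,'y span',np.percentile(Y[t],[1,99]).round(4) if t.any() else None)
    k=nr&(Z>.033)&(Z<.038)&(Y<.03)&(Y>-.065)&(abs(X)<.1); 
    if k.any(): print('board x',np.percentile(X[k],[.5,99.5]).round(4))
E
python3 -c "
from h import *
jig('w6'); go(.5058,-.2040,.0412,-74.5)"
```

```text
position: [0.5036, -0.2028, 0.15]
force: [-0.4, 0.9, -0.2]
opening: 0.998
grasp_force: 0.0
t 21.73 pos [ 0.5036 -0.2028  0.15  ] phi -74.36 q [-33.7  30.7  98.4  -0.   51.   40.6] F [-0.4  0.9 -0.2] op 0.998 gf 0.0
   0.83 10111 [0.0342 0.0357 0.044 ] (array([ 554.3, -190.8]), array([ 61.2, 164.3]), 15.75) layer (array([ 554.1, -193.2]), array([ 59.5, 159.9]), 15.68)
fence 2392 [0.0299 0.0357 0.0423] slope 0.008
end 1394 [0.082  0.0876 0.0942] slope -0.0076
-60 board top z 0.0355 y span [-0.0602 -0.002 ]
-45 board top z 0.0284 y span [-0.0602 -0.002 ]
45 board top z 0.0346 y span [-0.0599 -0.0008]
60 board top z 0.0347 y span [-0.0598 -0.0008]
board x [-0.0762  0.0826]
shift [0.0017 0.0017 0.1092] turn [-0.03  0.04  0.09]
```

View pics/w6.png

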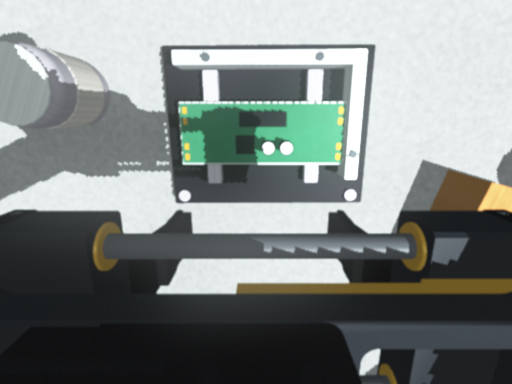

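```bash
python3 -m jog '[[1,0,0,0.05,0,0,-0.3],[1,0,0,0.09,0,0,-0.3],[1,0,0,0.105,0,0,-0.3],[1,0,0,0.109,0,0,-0.3],[1,0.005,0,0.109,0,0,-0.3],[1,0.009,0,0.109,0,0,-0.3],[1,0.012,0,0.109,0,0,-0.3],[1,0.015,0,0.109,0,0,-0.3],[1,0.018,0,0.109,0,0,-0.3],[1,0.021,0,0.109,0,0,-0.3],[1,0.024,0,0.109,0,0,-0.3],[1,0.027,0,0.109,0,0,-0.3],[1,0.03,0,0.109,0,0,-0.3],[1,0.033,0,0.109,0,0,-0.3],[1,0.036,0,0.109,0,0,-0.3],[1,0.038,0,0.109,0,0,-0.3],[1,0.039,0,0.109,0,0,-0.3],[1,0.039,0,0.109,0,0,-0.3]]'|grep -E "pos|force"; python3 -m jog '[[1,0.0015,0,0,0,0,0],[1,0.003,0,0,0,0,0],[1,0.003,0,0,0,0,0]]'|grep -E "pos|force"
```

```text
position: [0.5418, -0.1925, 0.0419]
force: [-1.9, -1.6, 1.3]
grasp_force: 0.9
position: [0.5437, -0.1919, 0.0419]
force: [-5.2, -2.4, 2.3]
grasp_force: 2.5
```

```bash
python3 -m jog '[[1,0.001,0,0,0,0,0],[1,0.002,0,0,0,0,0],[1,0.002,0,0,0,0,0]]'|grep -E "pos|force"; python3 -m jog '[[1,0.001,0,0,0,0,0],[1,0.0015,0,0,0,0,0],[1,0.0015,0,0,0,0,0]]'|grep -E "pos|force"; python3 -c "
from h import *
s=bot.read_state();print(s['moment']);st()"
```

```text
position: [0.5439, -0.1917, 0.0418]
force: [-8.6, -5.0, 3.8]
grasp_force: 4.7
position: [0.5441, -0.1916, 0.0418]
force: [-11.1, -7.0, 5.6]
grasp_force: 6.3
[-1.35177477  2.10682128 -0.03392651]
t 25.2 pos [ 0.5441 -0.1916  0.0418] phi -74.08 q [-30.4  42.6  96.5  -0.4  41.3  44. ] F [-11.1  -7.    5.6] op 0.998 gf 6.33686788380146
```

```bash
python3 -m jog '[[1,-0.01,0,0,0,0,0],[1,-0.02,0,-0.02,0,0,0],[1,-0.03,0,-0.08,0,0,0],[1,-0.04,0,-0.11,0,0,0],[1,-0.04,0,-0.11,0,0,0],[1,-0.04,0,-0.11,0,0,0]]'|grep -E "pos|force"; python3 -c "
from h import *
jig('w7')
p=cv2.imread('pics/w7.png');cv2.imwrite('pics/w7c.png',cv2.resize(p[10:210,150:400],None,fx=3.2,fy=3,interpolation=cv2.INTER_CUBIC))"
```

```text
position: [0.5095, -0.2013, 0.1514]
force: [1.3, 0.2, 0.0]
grasp_force: 0.0
t 25.95 pos [ 0.5095 -0.2013  0.1514] phi -74.21 q [-33.3  30.8  97.7   0.   51.4  40.9] F [1.3 0.2 0. ] op 0.997 gf 0.0
   0.62 11058 [0.034  0.0356 0.0438] (array([ 582., -182.]), array([ 62.2, 166.7]), 15.84) layer (array([ 583.9, -184.4]), array([ 59.8, 160.8]), 15.83)
fence 2290 [0.0298 0.0356 0.0416] slope 0.0059
end 1340 [0.082  0.0876 0.0941] slope -0.0053
-60 board top z 0.0354 y span [-0.0295  0.028 ]
-45 board top z 0.0355 y span [-0.0295  0.028 ]
45 board top z 0.0356 y span [-0.0289  0.0285]
60 board top z 0.0357 y span [-0.0289  0.0286]
board x [-0.0772  0.0826]
```

View pics/w7c.png

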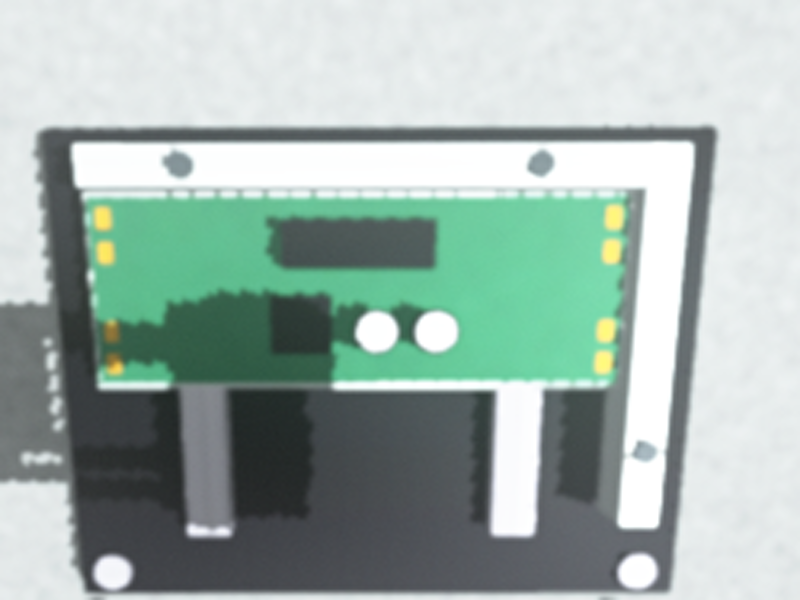

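Run:
```python
from h import *
f=go(.5536,-.0811,.12,15.9); go(.5536,-.0811,.0415,15.9)
```

```text
shift [ 0.0756 -0.1031  0.0306] turn [-1.400e-01 -3.000e-02 -9.009e+01]
shift [ 0.0757 -0.103   0.1091] turn [-1.400e-01 -3.000e-02 -9.009e+01]
```

```bash
python3 -m jog '[[0.3,0.02,-0.025,0,0,0,-10],[0.3,0.04,-0.05,0,0,0,-20],[0.3,0.06,-0.08,0,0,0,-30],[0.3,0.0756,-0.1031,0,0,0,-40],[0.3,0.0756,-0.1031,0,0,0,-50],[0.3,0.0756,-0.1031,0,0,0,-60],[0.3,0.0756,-0.1031,0,0,0,-70],[0.3,0.0756,-0.1031,0,0,0,-80],[0.3,0.0756,-0.1031,0.02,0,0,-90],[0.3,0.0756,-0.1031,0.06,0,0,-90],[0.3,0.0756,-0.1031,0.095,0,0,-90],[0.3,0.0756,-0.1031,0.108,0,0,-90],[0.3,0.0756,-0.1031,0.1085,0,0,-90],[0.3,0.0756,-0.1031,0.1085,0,0,-90]]'|grep -E "pos|force"
python3 - <<'E'
from h import *
st(); s=bot.read_state(); r=np.array(s['position'])[:2]-[.5824,-.1821]; print(r@[.274,-.9617],r@[.9617,.274])
E
```

```text
position: [0.5548, -0.082, 0.0442]
force: [-0.2, 0.3, 0.6]
grasp_force: 0.0
t 27.8 pos [ 0.5548 -0.082   0.0442] phi 15.81 q [-19.8  41.5  99.2   0.   39.1 -35.6] F [-0.2  0.3  0.6] op 0.301 gf 0.0
-0.10384521165072907 0.0008932820427452262
```

```bash
python3 -m jog '[[0.3,-0.003,0,0.002,0,0,0],[0.3,-0.006,0,0.002,0,0,0],[0.3,-0.009,0,0.002,0,0,0],[0.3,-0.0115,0,0.002,0,0,0],[0.3,-0.013,0,0.002,0,0,0],[0.3,-0.0145,0,0.002,0,0,0],[0.3,-0.016,0,0.002,0,0,0],[0.3,-0.017,0,0.002,0,0,0],[0.3,-0.017,0,0.002,0,0,0]]'|grep -E "pos|force"; python3 -m jog '[[0.3,-0.001,0,0,0,0,0],[0.3,-0.0015,0,0,0,0,0],[0.3,-0.0015,0,0,0,0,0]]'|grep -E "pos|force"
python3 - <<'E'
from h import *
s=bot.read_state(); r=np.array(s['position'])[:2]-[.5824,-.1821]; print(r@[.274,-.9617],r@[.9617,.274])
E
```

```text
position: [0.5577, -0.0961, 0.0414]
force: [0.2, 7.2, 1.5]
grasp_force: 3.3
position: [0.5577, -0.0963, 0.0413]
force: [0.4, 10.2, 3.2]
grasp_force: 4.9
-0.08932141214233398 -0.00027621613314908824
```

```bash
python3 -m jog '[[0.3,0.008,0,0,0,0,0],[0.3,0.01,0,-0.03,0,0,0],[0.3,0.01,0,-0.09,0,0,0],[0.3,0.01,0,-0.11,0,0,0],[0.3,0.01,0,-0.11,0,0,0]]'|grep -E "pos|force"
python3 - <<'E'
from h import *
go(.5103,-.2027,.15,-74.1)
E
```

```text
position: [0.5576, -0.0907, 0.1533]
force: [-0.6, 0.4, -0.3]
grasp_force: 0.0
shift [-0.0949 -0.076   0.0033] turn [ 3.200e-01 -1.000e-02  8.991e+01]
```

```bash
python3 -m jog '[[1,-0.02,-0.016,0,0,0,10],[1,-0.04,-0.032,0,0,0,20],[1,-0.06,-0.048,0,0,0,30],[1,-0.08,-0.064,0,0,0,40],[1,-0.0949,-0.076,0,0,0,50],[1,-0.0949,-0.076,0,0,0,60],[1,-0.0949,-0.076,0,0,0,70],[1,-0.0949,-0.076,0,0,0,80],[1,-0.0949,-0.076,0,0,0,90],[1,-0.0949,-0.076,0,0,0,90],[1,-0.0949,-0.076,0,0,0,90]]'|grep -E "pos|force|open"; python3 -c "
from h import *
jig('w8')
p=cv2.imread('pics/w8.png');cv2.imwrite('pics/w8c.png',cv2.resize(p[10:210,150:400],None,fx=3.2,fy=3,interpolation=cv2.INTER_CUBIC))
go(.5824,-.1821,.07,-74.1)"
```

```text
position: [0.5085, -0.2018, 0.1505]
force: [0.1, 0.5, 0.1]
opening: 1.003
grasp_force: 0.0
t 31.3 pos [ 0.5085 -0.2018  0.1505] phi -74.06 q [-33.3  30.9  97.8  -0.   51.4  40.7] F [0.1 0.5 0.1] op 1.003 gf 0.0
   0.55 10925 [0.0341 0.0356 0.0439] (array([ 583.6, -184.7]), array([ 59.5, 159.9]), 15.95) layer (array([ 583.6, -184.8]), array([ 59.4, 159.8]), 15.96)
fence 2311 [0.0298 0.0357 0.0419] slope 0.0072
end 1365 [0.082  0.0876 0.0942] slope -0.0065
-60 board top z 0.0354 y span [-0.0291  0.028 ]
-45 board top z 0.0355 y span [-0.0298  0.0281]
45 board top z 0.0355 y span [-0.0291  0.0288]
60 board top z 0.0356 y span [-0.029   0.0283]
board x [-0.0764  0.0825]
shift [0.0763 0.0012 0.0809] turn [-0.03  0.04 -0.01]
```

View pics/w8c.png

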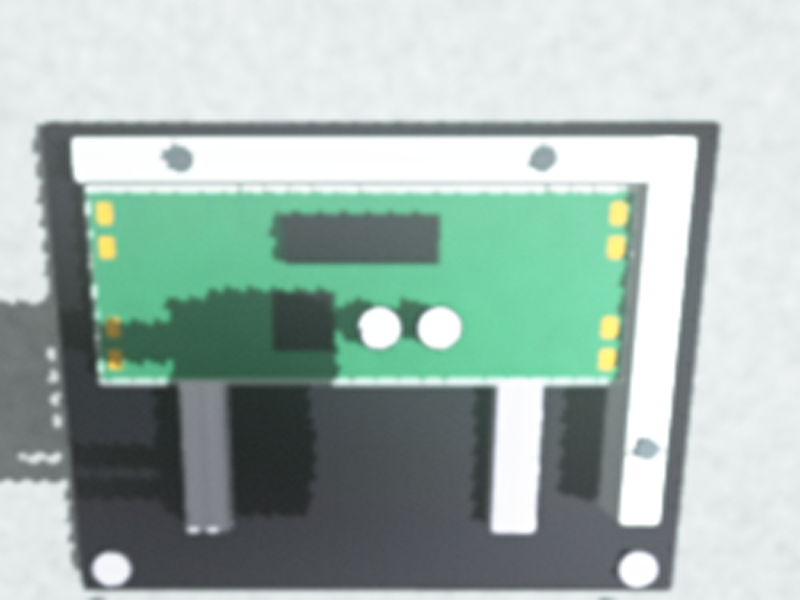

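```bash
python3 -m jog '[[1,0.04,0.0005,0,0,0,0],[1,0.0763,0.0012,0,0,0,0],[1,0.0763,0.0012,0.04,0,0,0],[1,0.0763,0.0012,0.08,0,0,0],[1,0.0763,0.0012,0.09,0,0,0],[1,0.0763,0.0012,0.095,0,0,0],[1,0.0763,0.0012,0.095,0,0,0]]'|grep -E "pos|force|open"; python3 -c "
from h import *
go(.5824,-.1821,.047,-74.1)"
```

```text
position: [0.5835, -0.1828, 0.0574]
force: [-0.0, -1.0, 0.4]
opening: 1.0
grasp_force: 0.0
shift [-0.0008 -0.001   0.0104] turn [ 0.08 -0.08 -0.1 ]
```

```bash
python3 -m jog '[[1,0,0,0.006,0,0,0],[1,0,0,0.009,0,0,0],[1,0,0,0.0105,0,0,0],[1,0,0,0.012,0,0,0],[1,0,0,0.013,0,0,0],[1,0,0,0.014,0,0,0],[1,0,0,0.014,0,0,0]]'|grep -E "pos|force:"; python3 -m jog '[[1,0,0,0.001,0,0,0],[1,0,0,0.002,0,0,0],[1,0,0,0.003,0,0,0],[1,0,0,0.003,0,0,0]]'|grep -E "pos|force:"; python3 -c "
from h import *
print(bot.read_state()['moment'])"
```

```text
position: [0.5828, -0.1824, 0.0439]
force: [-2.8, 1.4, 6.8]
grasp_force: 4.0
position: [0.5828, -0.1824, 0.0409]
force: [-2.3, 0.3, 7.3]
grasp_force: 4.1
[ 0.01006069  0.48914452 -0.06626696]
```

```bash
python3 -m jog '[[1,0,0,0.001,0,0,0],[1,0,0,0.002,0,0,0],[1,0,0,0.003,0,0,0],[1,0,0,0.004,0,0,0],[1,0,0,0.004,0,0,0]]'|grep -E "pos|force:"; python3 -m jog '[[1,0,0,0.001,0,0,0],[1,0,0,0.0025,0,0,0],[1,0,0,0.0025,0,0,0]]'|grep -E "pos|force:"
```

```text
position: [0.5828, -0.1824, 0.0374]
force: [-3.2, 1.0, 10.1]
grasp_force: 5.5
position: [0.5828, -0.1824, 0.0372]
force: [-5.9, 3.0, 24.4]
grasp_force: 12.4
```

```bash
python3 -m jog '[[1,0,0,0.001,0,0,0],[1,0,0,0.002,0,0,0],[1,0,0,0.002,0,0,0]]'|grep -E "pos|force:"; python3 -m jog '[[1,0,0,-0.003,0,0,0],[1,0,0,-0.01,0,0,0],[1,0,0,-0.04,0,0,0],[1,0,0,-0.09,0,0,0],[1,-0.05,0,-0.115,0,0,0],[1,-0.075,0,-0.115,0,0,0],[1,-0.075,0,-0.115,0,0,0]]'|grep -E "pos|force:"; python3 -c "
from h import *
jig('w9')
P=np.load('pics/w9.npz')['P'];a=np.radians(15.95);jx=np.array([np.sin(a),-np.cos(a)]); jy=np.array([-jx[1],jx[0]]);q=P[:,:2]-[.583,-.184];X,Y=q@jx,q@jy
for x in(-72,-60,-45,-35,35,45,60,72):
  for y in (-22,0,22):
    k=(abs(X-x/1000)<.004)&(abs(Y-y/1000)<.005);print(x,y,np.median(P[k,2]).round(4),end=' | ')
p=cv2.imread('pics/w9.png');cv2.imwrite('pics/w9c.png',cv2.resize(p[10:210,150:400],None,fx=3.2,fy=3,interpolation=cv2.INTER_CUBIC))
"
```

```text
position: [0.5829, -0.1824, 0.0372]
force: [-8.6, 3.3, 35.9]
grasp_force: 18.0
position: [0.5092, -0.2029, 0.1462]
force: [1.2, 0.3, -1.0]
grasp_force: 0.0
t 35.9 pos [ 0.5092 -0.2029  0.1462] phi -74.31 q [-33.4  31.3  97.9   0.   50.9  40.9] F [ 1.2  0.3 -1. ] op 0.999 gf 0.0
   0.97 10711 [0.0251 0.0267 0.035 ] (array([ 582.7, -183.8]), array([ 61.6, 163.4]), 15.88) layer (array([ 583.8, -185. ]), array([ 60.1, 160.5]), 15.92)
fence 2430 [0.0298 0.0357 0.0421] slope 0.0093
end 1409 [0.082  0.0877 0.0942] slope -0.0053
-60 board top z 0.0264 y span None
-45 board top z 0.0266 y span None
45 board top z 0.0267 y span None
60 board top z 0.0267 y span None
board x [-0.0718  0.0829]
-72 -22 0.0268 | -72 0 0.0265 | -72 22 0.0265 | -60 -22 0.0266 | -60 0 0.0265 | -60 22 0.0265 | -45 -22 0.0264 | -45 0 0.0264 | -45 22 0.0266 | -35 -22 0.0267 | -35 0 0.0266 | -35 22 0.0267 | 35 -22 0.0267 | 35 0 0.0265 | 35 22 0.0267 | 45 -22 0.0267 | 45 0 0.0267 | 45 22 0.0267 | 60 -22 0.0268 | 60 0 0.0265 | 60 22 0.0265 | 72 -22 0.0269 | 72 0 0.0269 | 72 22 0.0267 |
```

View pics/w9c.png

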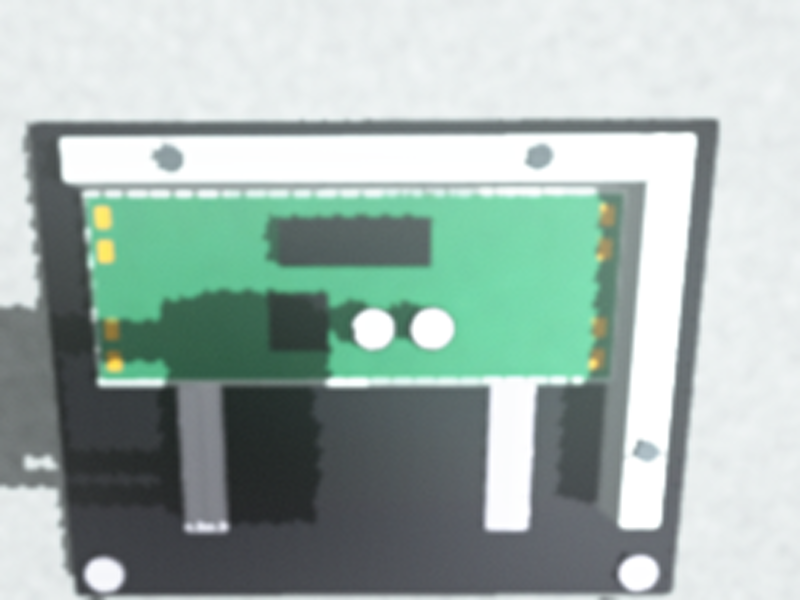

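```bash
python3 -c "
from h import *
print(workorder.hand_in())"
```

```text
the job is handed in; nothing more can be done
None
```

The job is handed in at about 36 s of the 69 s; no verdict came back. The short board lies within about 2 mm of the pad's middle and within a degree of square. The long board was laid on the raised rails, pushed against the end stop and the fence, then pressed down until both rails bottomed out. It reads level to within about 0.5 mm, and nothing suggests the jar, tin or bottle was touched, though I did not re-measure them at the end.

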